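Hand-read the slide that was racked the wrong way round

TASK

Three slide carriers stand in the white rack and one was put in the wrong way round, so its label was missed: its notched top corner is at the opposite end from the notches of the other two. Lift that carrier out of the rack and hold it in the air with its label facing up to the code reader on the post, the label centred in front of the reader's window, square to it and about 120 mm from it. Finish while still holding it there, without touching the reader and leaving the other carriers, the tube rack and the mouse where they are.

Things in the scene. Friction and masses are not known exactly. Their poses are not given: they have to be found in the camera images.
- slide: the reversed slide carrier, to be read: black plastic frame 100 mm long (x), 8 mm thick (y), 48 mm tall (z) as it stands on edge, about 45 g, with a glass slide 76 x 26 mm in a pocket open on the label face. Origin: centre of its underside. +x points to the frosted end, +y out of the label face (level while racked), +z to the top edge. It stands in any of the three slots
- slide_notch (a point): inner corner of the notch, a piece 12 mm long and 14 mm deep cut out of the carrier's top corner at the frosted (+x) end: 38 mm along x and 34 mm along z from the carrier's origin. Seen with the label facing you and the notched edge on top, the notch is on your left, above the label. The back is a plain black web
- slide_label (a point): centre of the white bar-code label on the frosted end of that carrier, on the glass: 28 mm along x, 1.5 mm along y and 20 mm along z from the carrier's origin; axes as the carrier's
- slide_grip (a point): middle of the bar along the top edge of that carrier, 14 mm deep and 8 mm thick, made to be gripped across its thickness: 41 mm above its underside, 7 mm below its top edge; axes as the carrier's
- other_1: one of the two other carriers, the same in every way but turned half round in the rack; origin and axes as for the slide carrier
- other_2: the second of the two other carriers, likewise
- rack: white slide rack, fixed, 118 x 150 mm, turned any way round. Origin: centre of its underside; slots 10.4 mm wide along its x, at y = -44, 0 and +44 mm. Carriers stand on its 4 mm base plate, tops 52 mm above the bench, held only near their ends by rails 22 mm high that begin 40 mm from the middle of the slot (end walls 26 mm high); the middle is open
- reader: code reader stand, fixed to the bench: dark steel foot 110 x 100 x 12 mm with an upright post of 16 mm diameter, in all 282 mm tall. Origin: centre of the underside of the foot, below the post; the reader looks along its -x, obliquely down
- reader_head: the reader itself, a grey box 42 x 52 x 40 mm. Origin: centre of the black window in its front face, 75 mm before the post and 237 mm above the bench; it looks along its own -x, which points down at 40 degrees below level; the box lies on the +x side of the origin
- reader_aim (a point): the point where the centre of the label should be, 120 mm in front of the reader's window, 160 mm above the bench; axes as the reader head's: +x points from here to the window
- mouse: black computer mouse 108 x 60 x 34 mm lying on the bench, loose. Origin: centre of its underside, x along its length
- tube_rack: blue tube rack 60 x 130 mm with red-capped tubes, 86 mm tall, loose. Origin: centre of its underside, y along its length
There are look-alikes about, which are no part of the job. Leave any purple or turquoise look-alike of the slide alone.

How it is judged:
By the outcome, as a careful person would: the job done as asked, in the order asked, and still so for the second after the job is handed in, while the arm keeps its last pose, push and grip.
It also fails if it takes over 30 s, if anything falls off the work surface, if the arm or the gripper's body presses on something with over 40 N, if the wrist force passes 120 N, or if a joint passes its speed limit or range.

ROBOT

A 6-joint arm with a two-finger parallel gripper is mounted at the origin on the work surface. World frame = base frame: x ahead of the robot, y to its left, z up, the work surface at z = 0. Lengths are in m, angles in rad, forces in N, time in s.
With the tool pointing down it reaches from about 0.375 to 0.9 m from the base axis. Payload 3.1 kg.
Tool frame: the origin (TCP) lies midway between the tips of the shut fingers; the grasp point (between the pads) lies 19 mm behind it; z points along the fingers, x is the direction in which the jaws open and shut, and the axes are right-handed (so a half turn about z gives the same grasp; the last joint's range is limited). The gripper opens to 85 mm and grips with 20 to 120 N. Pads are 22 mm wide; open, the fingers measure 114 mm over their backs; the gripper's body (76 mm by 85 mm) begins 54 mm behind the grasp point. The pads swing forward as they close: fully open they stand 13 mm farther back than shut.
Start: joints at [0.96, 0.527, 1.433, -0, 1.181, -0.178], TCP at [0.262, 0.567, 0.231] pointing down, gripper open.
Joint ranges: [-3.08, 3.08], [-0.75, 2.2], [0.22, 2.44], [-1.43, 4.57], [0, 2.65], [-2.85, 2.85]. Speed limits (rad/s): [2.79, 2.79, 3.14, 3.14, 3.14, 3.14].

INTERFACE

Orientations are given as a unit quaternion [x, y, z, w].
In Python, from workcell import ctrl gives the robot as it stands.
- The arm moves only by the shell command python3 -m crank 'ROWS'. ROWS is JSON, a list of rows, each a list of 3 entries, a list of its own where there are three numbers: the turn, a rotation vector about the tool's x, y, z in degrees, then the shift along the tool's x, y, z in m, then the finger opening in m, from 0 to 0.0854. In form: [[[ax, ay, az], [dx, dy, dz], grip], ...]. A call has 1 to 8 rows; each row is the pose to reach, as a shift and turn from the pose commanded when the call began, along the tool's axes at that moment; what a row does not reach only later rows make up. A row lasts 1/12 s, in which the tool goes at most 41.7 mm and 7.16 degrees, less where a joint would pass 70% of its speed; a pose out of reach is approached as far as the arm can. A call with a gripper value outside its range is refused whole. The fingers move at their own pace and stop on an object; the grip force is fixed at half the most. Time passes only in rows, so rows that repeat a pose let the fingers close. It gives the time, the measured TCP pose, the force and the opening at its end, in the units of the state.
- ctrl.observe(): the state, without advancing time (a new reading comes with each control period).
- ctrl.get_image(name): name is "side" or "top"; returns a dict with "pixels" (480x640x3 uint8, red, green, blue), "range_z" (480x640 float32, m along the optical axis (not along the pixel's ray), 0 where there is no reading), "camera_matrix" (3x3 intrinsics, pixels), "R" (3x3) and "t" (3): a world point X has camera coordinates R X + t. Camera axes: x right, y down, z forward; pixel columns grow to the right and rows downward; lengths in m; the calibration is good to about 2 mm. A picture is of the moment at which its call begins.
- ctrl.job_done(): hands the job in, once; it reports no verdict.
The state is a dict: "time_s": time; "joint_positions": joint angles; "qd": joint speeds; "joint_efforts": joint torques, N m; "position": TCP position; "tcp_rot": TCP orientation; "force": force on the tool from outside, world axes, zero at the start; "wrist_torque": the same for the moment, N m; "grip_width": opening from 0.0 (shut) to 1.0 (fully open).
Only numpy, scipy, OpenCV 4.12 (cv2) and the standard library are available. Lean on these libraries where they do the work, as an engineer would, in place of code of your own. Each camera call takes 0.05 s, during which the arm holds its last target. There are 200 camera calls.

## Working session

There is one attempt and no reset: what is moved stays moved. The work goes in short steps, Python scripts to look and compute and a shell command to move; the robot and the scene stay as the last step left them, time stands still between calls to the robot, and variables do not carry over. Pictures are saved under pics/ and viewed, about 8 in all and at most 12, crops included, and the job is handed in when it is done.

```bash
mkdir -p pics; ls
python3 - <<'E'
from workcell import ctrl
import cv2,numpy as np
for n in ("top","side"):
    d=ctrl.get_image(n); cv2.imwrite(f"pics/{n}1.png",d["pixels"][:,:,::-1]); np.savez(f"{n}1.npz",**d)
    print(n,d["camera_matrix"].tolist(),np.round(-d["R"].T@d["t"],3),np.round(d["R"],3).tolist())
print(ctrl.observe())
E
```

```text
pics
top [[493.6690208588616, 0.0, 315.82229757069035], [0.0, 493.6690208588616, 238.3668371700309], [0.0, 0.0, 1.0]] [ 0.492 -0.087  1.296] [[-0.017, -1.0, -0.005], [-0.995, 0.018, -0.094], [0.094, 0.003, -0.996]]
side [[508.7189646180774, 0.0, 320.53573533943705], [0.0, 508.7189646180774, 249.07814810547222], [0.0, 0.0, 1.0]] [0.21  0.502 0.799] [[-0.84, -0.543, -0.008], [-0.369, 0.582, -0.724], [0.398, -0.605, -0.689]]
{'time_s': 0.1, 'joint_positions': array([ 9.59495474e-01,  5.28390361e-01,  1.43379192e+00,  1.90552990e-06,
        1.18138290e+00, -1.78462728e-01]), 'qd': array([-3.93066856e-04, -2.34189130e-03, -3.35787397e-03,  6.39917492e-04,
        6.75790263e-04, -5.60505540e-05]), 'joint_efforts': array([-7.26628168e-04, -4.43305886e+01, -1.78585982e+01, -2.10457788e-04,
        3.92184797e-03,  8.32332432e-06]), 'position': array([0.26172932, 0.56684507, 0.23041528]), 'tcp_rot': array([ 8.42451232e-01,  5.38771705e-01, -9.12345895e-04,  3.74622283e-04]), 'force': array([ 0.71463297,  0.04608352, -0.62187919]), 'wrist_torque': array([-0.02732433, -0.02120415,  0.0033652 ]), 'grip_width': 1.0018353444767711}
```

View pics/top1.png

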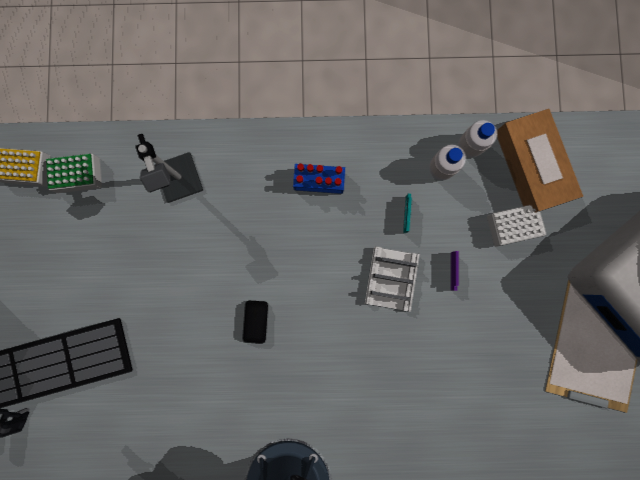

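View pics/side1.png

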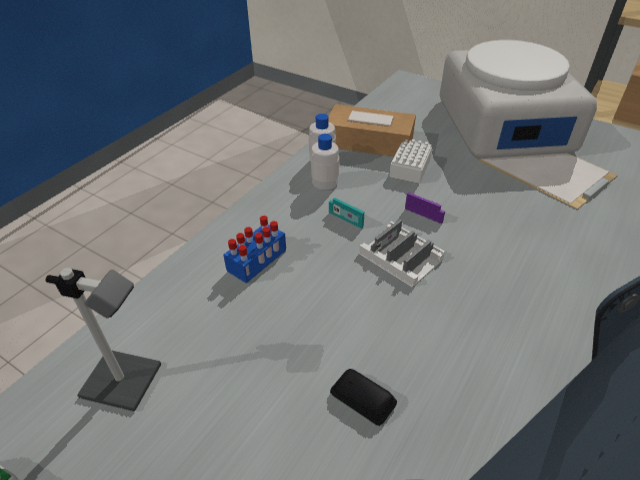

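Top: rack about (393,280), reader head (155,175), tube rack (320,178), mouse (255,322), turquoise look-alike (408,213), purple one (455,270). Now a close crop of the rack in both views.

Run:
```python
import cv2,numpy as np
t=cv2.imread("pics/top1.png")[238:320,355:430]; s=cv2.imread("pics/side1.png")[212:294,350:450]
t=cv2.resize(t,None,fx=4.6,fy=4.6,interpolation=cv2.INTER_CUBIC); s=cv2.resize(s,None,fx=4.4,fy=4.6,interpolation=cv2.INTER_CUBIC)
cv2.imwrite("pics/crop1.png",np.hstack([t,s])); print(t.shape,s.shape)
```

```text
(377, 345, 3) (377, 440, 3)
```

View pics/crop1.png

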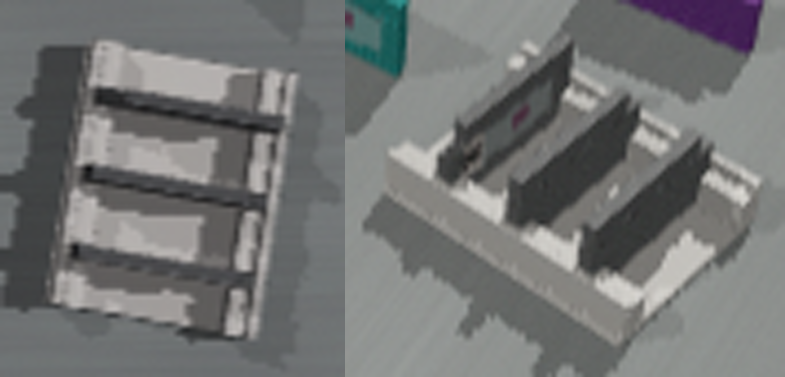

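The far carrier (crop 1 top, pixel about (395,261) in the top image) shows its label to us with the notch at the left end; the other two show plain backs with notches right. Other candidates: middle (393,278), near (391,294), turquoise, purple. I'll verify by height profiles and measure the reader.

```bash
cat > h.py <<'E'
import numpy as np
def cloud(d):
    K=d["camera_matrix"];z=d["range_z"];v,u=np.mgrid[:480,:640]
    c=np.stack([(u-K[0,2])/K[0,0]*z,(v-K[1,2])/K[1,1]*z,z],-1)
    X=(c-d["t"])@d["R"]; X[z==0]=np.nan; return X
E
python3 - <<'E'
import numpy as np; from h import *
np.set_printoptions(precision=4,suppress=True)
for n,(a,b,c,e) in (("top",(238,320,355,430)),("side",(212,294,350,450))):
    d=np.load(n+"1.npz");X=cloud(d); P=X[a:b,c:e].reshape(-1,3); C=d["pixels"][a:b,c:e].reshape(-1,3)
    M=(P[:,2]>.034)&(C.max(1)<110); Q=P[M]
    import cv2
    # cluster by x along normal: estimate direction
    best=max(np.linspace(-.6,.6,241),key=lambda th:np.sum(np.histogram(Q[:,:2]@[np.cos(th),np.sin(th)],np.arange(.2,.9,.004))[0]**2.))
    nrm=np.array([np.cos(best),np.sin(best)]);tg=np.array([-nrm[1],nrm[0]])
    s=Q[:,:2]@nrm;print(n,"angle",best,len(Q))
    h,ed=np.histogram(s,np.arange(s.min(),s.max()+.004,.004));print(np.c_[ed[:-1],h][h>3].tolist())
    # cluster by gaps
    o=np.sort(s);g=np.where(np.diff(o)>.015)[0];cuts=[o[0]-1]+[(o[i]+o[i+1])/2 for i in g]+[o[-1]+1]
    for l,r in zip(cuts,cuts[1:]):
        k=(s>l)&(s<r);q=Q[k]
        if k.sum()<10: continue
        tt=q[:,:2]@tg;top=q[:,2]>.046
        print("car",np.median(s[k]),"t all",tt.min(),tt.max(),"t top",tt[top].min(),tt[top].max(),"zmax",np.percentile(q[:,2],95),"ctr",nrm*np.median(s[k])+tg*(tt.min()+tt.max())/2, "angle fit",np.polyfit(tt[top],s[k][top],1)[0])
    R=P[(C.min(1)>150)&(P[:,2]>.002)];print("rack white z",np.percentile(R[:,2],[5,50,95]),"minarea",cv2.minAreaRect(R[:,:2].astype(np.float32)))
# reader
for n,(a,b,c,e) in (("top",(130,205,130,205)),("side",(260,330,40,140))):
    d=np.load(n+"1.npz");X=cloud(d)
    P=X[a:b,c:e].reshape(-1,3);C=d["pixels"][a:b,c:e].reshape(-1,3)
    k=P[:,2]>.1;print(n,k.sum(),P[k].min(0),P[k].max(0))
    f=(P[:,2]>.004)&(P[:,2]<.02)
    if n=="top":
        r=cv2.minAreaRect(P[f][:,:2].astype(np.float32));print("foot",r)
d=np.load("side1.npz");X=cloud(d)
f=(np.abs(X[...,2]-.012)<.006);f[:340]=0;f[420:]=0;f[:,:70]=0;f[:,170:]=0
print("foot side",cv2.minAreaRect(X[f][:,:2].astype(np.float32)))
E
python3 - <<'E'
import cv2,numpy as np
t=cv2.imread("pics/top1.png")[125:210,125:210]; s=cv2.imread("pics/side1.png")[255:345,40:140]
cv2.imwrite("pics/crop2.png",np.hstack([cv2.resize(t,(390,390),interpolation=2),cv2.resize(s,(410,390),interpolation=2)]))
E
```

```text
top angle -0.18499999999999994 409
[[0.5000900466736135, 63.0], [0.5040900466736135, 63.0], [0.5400900466736135, 5.0], [0.5440900466736135, 69.0], [0.5480900466736135, 62.0], [0.5840900466736135, 14.0], [0.5880900466736135, 66.0], [0.5920900466736135, 62.0]]
car 0.5041718312476352 t all -0.22880217640061257 -0.12894730298830157 t top -0.21622200200289757 -0.1296659904111065 zmax 0.05633926180117882 ctr [ 0.4627 -0.2686] angle fit 0.00497327120024279
car 0.5477543017674837 t all -0.2289962048260208 -0.1289993465629675 t top -0.21568550876760165 -0.1289993465629675 zmax 0.0561181223196053 ctr [ 0.5055 -0.2767] angle fit 0.0066080450006203535
car 0.5915208809291332 t all -0.22889180966758974 -0.13074543919912865 t top -0.22889180966758974 -0.14162692749043965 zmax 0.05631444859477918 ctr [ 0.5484 -0.2856] angle fit 0.003777552898421546
rack white z [0.0029 0.0074 0.0275] minarea ((0.5061109066009521, -0.2777378261089325), (0.11312785744667053, 0.14853771030902863), 79.37983703613281)
side angle -0.20499999999999996 555
[[0.5035354210255125, 143.0], [0.5075354210255125, 16.0], [0.5475354
[... 838 characters left out ...]
05824743969617742
car 0.688523530476977 t all -0.18032577944416975 -0.17001077634306988 t top -0.17834067501307016 -0.17244977780235954 zmax 0.047245292076532046 ctr [ 0.6384 -0.3117] angle fit 0.8894845522300935
rack white z [0.0028 0.021  0.0266] minarea ((0.5141696929931641, -0.276570200920105), (0.11707404255867004, 0.16238442063331604), 78.55250549316406)
top 1116 [0.698  0.2301 0.1001] [0.8231 0.2972 0.2851]
foot ((0.8129640817642212, 0.31036245822906494), (0.1992540806531906, 0.2004370540380478), 88.94291687011719)
side 2700 [0.7003 0.2308 0.1514] [0.8263 0.2994 0.2843]
foot side ((0.7870124578475952, 0.28207075595855713), (0.11270623654127121, 0.10052105784416199), 19.11648941040039)
```

View pics/crop2.png

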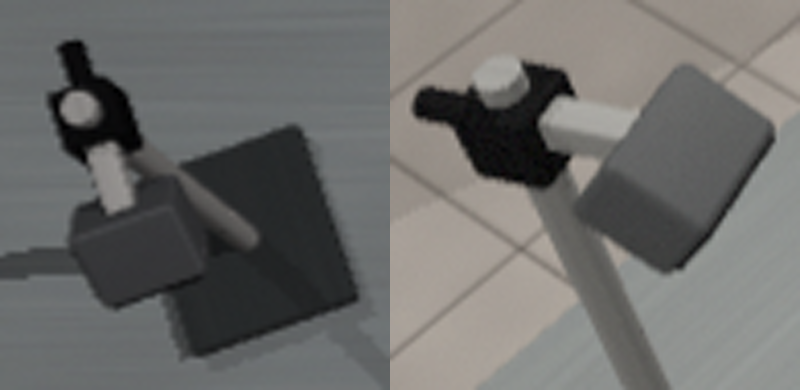

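The far carrier is the only one with its notch at the +y end (its top edge is missing there); the other two miss theirs at the −y end. Choice confirmed. Crop 2 shows the reader head, its bracket and post. Next: refine the reader yaw and write a move calculator.

```bash
cat >> h.py <<'E'
from scipy.spatial.transform import Rotation as Ro
def rows(pos,R,obs,p0=None):
    R0=Ro.from_quat(obs["tcp_rot"]); p0=obs["position"]
    rv=(R0.inv()*Ro.from_matrix(R)).as_rotvec(degrees=True)
    print("turn",rv.round(2),"|",np.linalg.norm(rv).round(1),"shift",R0.inv().apply(pos-p0).round(4),"| world d",(pos-p0).round(4))
E
python3 - <<'E'
import numpy as np,cv2; from h import *
from scipy.optimize import least_squares
np.set_printoptions(precision=4,suppress=True)
out=[]
for n,(a,b,c,e) in (("top",(125,210,120,215)),("side",(255,420,40,170))):
    d=np.load(n+"1.npz");X=cloud(d)[a:b,c:e];C=d["pixels"][a:b,c:e].astype(int);
    dx=np.cross(np.roll(X,-1,1)-np.roll(X,1,1),np.roll(X,-1,0)-np.roll(X,1,0));N=dx/np.linalg.norm(dx,axis=-1,keepdims=True)
    cam=-d["R"].T@d["t"];N*=np.sign(((cam-X)*N).sum(-1))[...,None]
    z=X[...,2]
    near=np.hypot(X[...,0]-.725,X[...,1]-.262)<.06
    for nm,ny,nz in (("back",.766,.643),("topf",-.643,.766)):
        for yaw0 in (19,):
            t=np.array([ny*np.cos(np.radians(yaw0)),ny*np.sin(np.radians(yaw0)),nz])
            k=(N@t>.96)&(z>.18)&near
            P=X[k]
            if len(P)<30: print(n,nm,len(P));continue
            m=np.median(P,0);P=P[np.linalg.norm(P-m,axis=1)<.04];m=P.mean(0)
            v=np.linalg.svd(P-m)[2][2];v*=np.sign(v@t)
            print(n,nm,len(P),"mean",m,"n",v,"yaw",np.degrees(np.arctan2(v[1]*np.sign(ny),v[0]*np.sign(ny))),"el",np.degrees(np.arcsin(v[2])))
    k=(z>.04)&(z<.2)&(np.hypot(X[...,0]-.787,X[...,1]-.282)<.022);P=X[k]
    r=least_squares(lambda q:np.hypot(P[:,0]-q[0],P[:,1]-q[1])-.008,[.787,.282],loss="soft_l1",f_scale=.002)
    print(n,"post",k.sum(),r.x,r.cost)
    k=(np.abs(z-(.016 if n=="top" else .012))<.005)&(C.max(-1)<75)&(np.hypot(X[...,0]-.787,X[...,1]-.282)<.085)
    lab,st=cv2.connectedComponentsWithStats(k.astype(np.uint8))[1:3];i=1+np.argmax(st[1:,4])
    print(n,"foot",cv2.minAreaRect(X[lab==i][:,:2].astype(np.float32)))
from workcell import ctrl
o=ctrl.observe();a=Ro.from_quat(o["tcp_rot"]).as_matrix();print(a)
th=-.193;n=np.array([np.cos(th),np.sin(th),0]);x=np.array([-n[1],n[0],0])
R=np.stack([-n,np.cross([0,0,-1],-n),[0,0,-1]],1)
g=np.array([.548,-.284,.0])-.010*x
print(g);rows(g+[0,0,.16],R,o)
E
```

```text
top back 50 mean [0.7434 0.2651 0.2685] n [ 0.1496 -0.0036  0.9887] yaw -1.3862251093898772 el 81.39649768696994
top topf 43 mean [0.7203 0.2561 0.2668] n [-0.4592 -0.2063  0.864 ] yaw 24.191414641848176 el 59.773153212633055
top post 129 [0.785  0.2802] 3.16631504101413e-05
top foot ((0.783938467502594, 0.27870410680770874), (0.10965398699045181, 0.09882918000221252), 18.46387481689453)
side back 32 mean [0.7397 0.2681 0.2719] n [0.7112 0.2433 0.6596] yaw 18.88206244002268 el 41.26600086352927
side topf 111 mean [0.7215 0.2605 0.2671] n [-0.5047 -0.1637  0.8476] yaw 17.966525472840562 el 57.95540812486675
side post 706 [0.7881 0.2811] 0.00021059057653121817
side foot ((0.7858889102935791, 0.28201717138290405), (0.1105867475271225, 0.09998784959316254), 19.286802291870117)
[[ 0.4194  0.9078 -0.0011]
 [ 0.9078 -0.4194 -0.0016]
 [-0.0019 -0.0004 -1.    ]]
[ 0.5461 -0.2938  0.    ]
turn [  -0.12    0.06 -103.74] | 103.7 shift [-0.6619  0.6192  0.0715] | world d [ 0.2844 -0.8607 -0.0704]
```

```bash
python3 -m crank '[[[0,0,7],[-0.027,0.025,0],0.03],[[0,0,14],[-0.054,0.05,0],0.03],[[0,0,21],[-0.08,0.075,0],0.03],[[0,0,28],[-0.107,0.1,0],0.03],[[0,0,35],[-0.134,0.125,0],0.03],[[0,0,42],[-0.16,0.15,0],0.03],[[0,0,49],[-0.188,0.175,0],0.03],[[0,0,56],[-0.214,0.2,0],0.03]]'
cat > tgt.py <<'E'
from h import *; from workcell import ctrl
np.set_printoptions(precision=4,suppress=True)
th=-.193;n=np.array([np.cos(th),np.sin(th),0]);x=np.array([-n[1],n[0],0])
R=np.stack([-n,np.cross([0,0,-1],-n),[0,0,-1]],1)
g=np.array([.548,-.284,.0])-.010*x
if __name__=="__main__":
    o=ctrl.observe();print(o["time_s"],o["position"],o["joint_positions"],o["grip_width"],np.abs(o["force"]).max());rows(g+[0,0,.16],R,o)
E
python3 tgt.py
```

```text
time_s: 0.77
position: [0.3536, 0.2873, 0.2311]
tcp_rot: [0.997, 0.077, -0.0, 0.0]
force: [1.3, -0.4, 0.7]
grip_width: 0.352
0.7667 [0.3536 0.2873 0.2311] [ 0.4364  0.3013  1.8413 -0.0002  0.9999  0.2814] 0.3519915251364945 1.2756666206871792
turn [  -0.07    0.04 -160.06] | 160.1 shift [0.1005 0.6039 0.0712] | world d [ 0.1925 -0.5811 -0.0711]
```

```bash
python3 -m crank '[[[0,0,7],[0.006,0.037,0],0.03],[[0,0,14],[0.012,0.075,0],0.03],[[0,0,21],[0.018,0.112,0],0.03],[[0,0,28],[0.025,0.15,0],0.03],[[0,0,35],[0.031,0.187,0],0.03],[[0,0,42],[0.037,0.225,0],0.03],[[0,0,49],[0.044,0.262,0.0],0.03],[[0,0,56],[0.05,0.3,0.0],0.03]]' >/dev/null; python3 tgt.py
```

```text
1.4333 [ 0.4513 -0.0007  0.2312] [-0.2502  0.295   1.8512  0.0003  0.9957  0.5728] 0.35094153174182385 1.719635244000905
turn [  0.03   0.01 143.9 ] | 143.9 shift [0.2794 0.1298 0.0711] | world d [ 0.0948 -0.2931 -0.0712]
```

The arm has a lateral offset, so the last joint has margin after all. I can grip at the centre.

```bash
sed -i 's/-.010\*x/-0*x/' tgt.py; python3 -m crank '[[[0,0,7],[0.028,0.014,0],0.03],[[0,0,14],[0.056,0.028,0],0.03],[[0,0,21],[0.085,0.042,0],0.03],[[0,0,28],[0.113,0.056,0],0.03],[[0,0,35],[0.142,0.07,0],0.03],[[0,0,42],[0.17,0.084,0],0.03],[[0,0,49],[0.2,0.097,0.0],0.03],[[0,0,56],[0.228,0.11,0.0],0.03]]' >/dev/null; python3 tgt.py
```

```text
2.1 [ 0.5272 -0.2421  0.2309] [-0.623   0.4676  1.5477  0.      1.1269  1.1777] 0.3526039716340857 0.32676566933825446
turn [ 0.04 -0.01 87.88] | 87.9 shift [ 0.0361 -0.0298  0.0709] | world d [ 0.0208 -0.0419 -0.0709]
```

```bash
python3 -m crank '[[[0,0,7],[0.005,-0.004,0],0.03],[[0,0,14],[0.009,-0.008,0],0.03],[[0,0,21],[0.014,-0.011,0],0.03],[[0,0,28],[0.018,-0.015,0.01],0.03],[[0,0,35],[0.023,-0.019,0.02],0.03],[[0,0,42],[0.027,-0.022,0.03],0.03],[[0,0,49],[0.032,-0.026,0.04],0.03],[[0,0,56],[0.036,-0.03,0.05],0.03]]' >/dev/null;  python3 tgt.py
python3 -m crank '[[[0,0,7],[0,0,0.005],0.03],[[0,0,14],[0,0,0.01],0.03],[[0,0,21],[0,0,0.02],0.03],[[0,0,28],[0,0,0.02],0.03],[[0,0,31.8],[0,0,0.02],0.03],[[0,0,31.8],[0,0,0.02],0.03]]' >/dev/null;  python3 tgt.py
python3 - <<'E'
from workcell import ctrl; import cv2,numpy as np
t=ctrl.get_image("top");s=ctrl.get_image("side");np.savez("side2.npz",**s);np.savez("top2.npz",**t)
a=cv2.resize(t["pixels"][225:325,350:450,::-1],(390,390),interpolation=2);b=cv2.resize(s["pixels"][170:290,350:470,::-1],(400,390),interpolation=2)
cv2.imwrite("pics/crop3.png",np.hstack([a,b]))
E
```

```text
2.7667 [ 0.5482 -0.2823  0.1803] [-0.6565  0.5759  1.5033 -0.0001  1.0635  2.1212] 0.3526983784983264 0.8075214607299207
turn [ 0.04 -0.05 31.91] | 31.9 shift [ 0.0007 -0.0016  0.0203] | world d [-0.0002 -0.0017 -0.0203]
3.2667 [ 0.548  -0.2819  0.1605] [-0.6562  0.6008  1.5201 -0.      1.0224  2.6714] 0.355396887850116 1.8671822799087854
turn [ 0.04 -0.08  0.4 ] | 0.4 shift [-0.0004 -0.0021  0.0005] | world d [ 0.     -0.0021 -0.0005]
```

View pics/crop3.png

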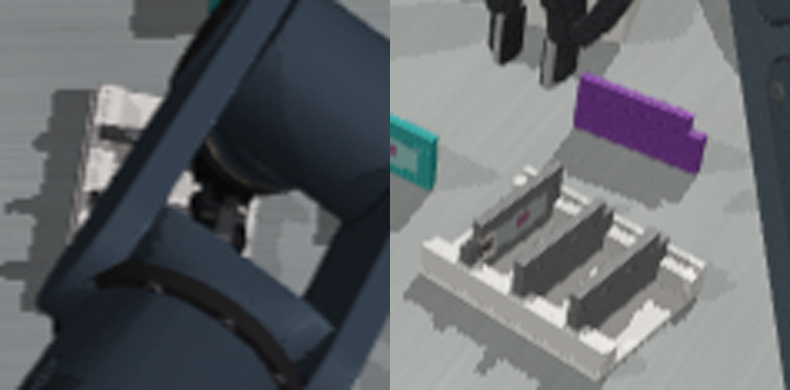

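Crop 3: the fingers, at about (505,60) and (555,80) in the right half, hang above the far carrier, whose notch is left and label faces us. Descend, then close.

```bash
python3 -m crank '[[[0,0,0],[0,-0.002,0.03],0.03],[[0,0,0],[0,-0.002,0.06],0.03],[[0,0,0],[0,-0.002,0.085],0.03],[[0,0,0],[0,-0.002,0.105],0.03],[[0,0,0],[0,-0.002,0.12],0.03],[[0,0,0],[0,-0.002,0.134],0.03],[[0,0,0],[0,-0.002,0.134],0.03]]'
python3 - <<'E'
from workcell import ctrl; import cv2,numpy as np
s=ctrl.get_image("side")
b=cv2.resize(s["pixels"][170:290,350:470,::-1],(600,600),interpolation=2)
cv2.imwrite("pics/crop4.png",b)
E
```

```text
time_s: 3.95
position: [0.5463, -0.2829, 0.0244]
tcp_rot: [0.092, 0.996, 0.002, -0.002]
force: [-0.9, 0.9, 0.1]
grip_width: 0.351
```

View pics/crop4.png

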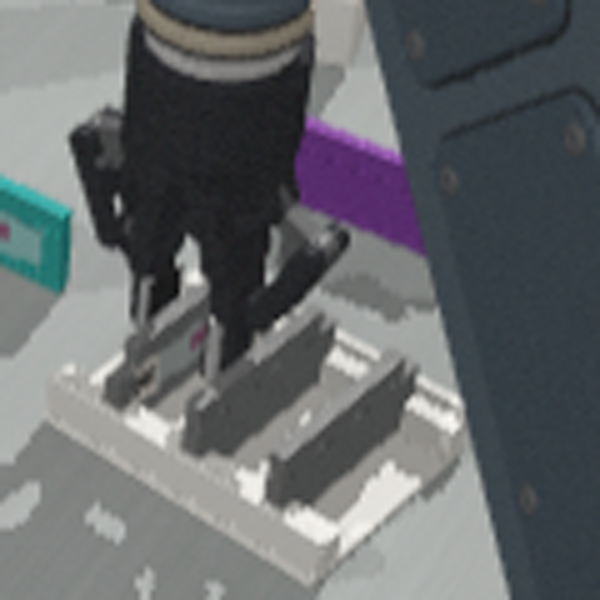

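Crop 4: the fingers straddle the far carrier, one on each side, clear of the middle one. Close.

```bash
python3 -m crank '[[[0,0,0],[-0.0015,0,0],0.03],[[0,0,0],[-0.0015,0,0],0.02],[[0,0,0],[-0.0015,0,0],0.014],[[0,0,0],[-0.0015,0,0],0.0],[[0,0,0],[-0.0015,0,0],0.0],[[0,0,0],[-0.0015,0,0],0.0],[[0,0,0],[-0.0015,0,0],0.0]]'
python3 -m crank '[[[0,0,0],[0,0,-0.003],0],[[0,0,0],[0,0,-0.01],0],[[0,0,0],[0,0,-0.02],0],[[0,0,0],[0,0,-0.035],0],[[0,0,0],[0,0,-0.055],0],[[0,0,0],[0,0,-0.075],0],[[0,0,0],[0,0,-0.095],0],[[0,0,0],[0,0,-0.115],0]]'
python3 - <<'E'
from workcell import ctrl; import cv2,numpy as np
s=ctrl.get_image("side")
b=cv2.resize(s["pixels"][150:290,350:490,::-1],(600,600),interpolation=2)
cv2.imwrite("pics/crop5.png",b)
E
```

```text
time_s: 4.58
position: [0.5504, -0.285, 0.0286]
tcp_rot: [0.092, 0.996, -0.001, 0.001]
force: [1.1, 0.6, 6.3]
grip_width: 0.076
time_s: 5.25
position: [0.5482, -0.2838, 0.1436]
tcp_rot: [0.092, 0.996, 0.0, -0.001]
force: [0.6, -0.4, -1.3]
grip_width: 0.077
```

View pics/crop5.png

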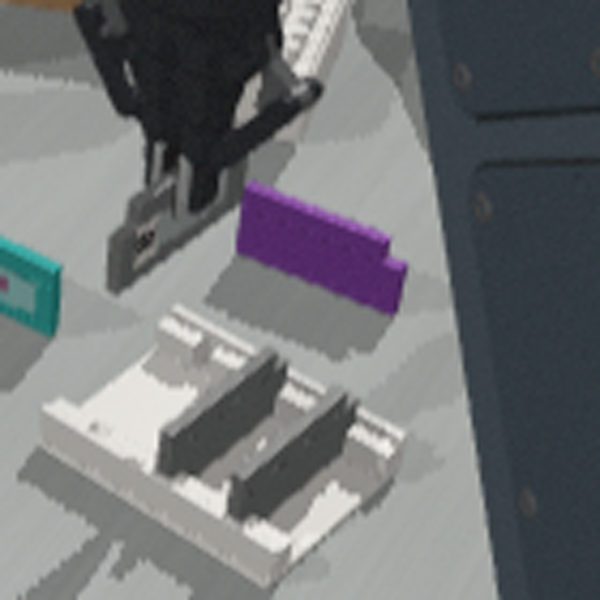

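Crop 5: carrier lifted clear, label visible at (148,238), the other two still standing in their slots. Now compute the reading pose.

```bash
cat > fin.py <<'E'
from h import *; from workcell import ctrl
np.set_printoptions(precision=4,suppress=True)
ya=np.radians(18.9);el=np.radians(40);c,s=np.cos(ya),np.sin(ya)
xh=np.array([np.cos(el)*c,np.cos(el)*s,np.sin(el)]);yh=np.array([-s,c,0]);zh=np.cross(xh,yh)
win=np.array([.7858-.075*c,.2808-.075*s,.237]);aim=win-.12*xh
# slide axes: y=xh,z=zh,x=-yh ; tool x=y_s, y=x_s, z=-z_s
R=np.stack([xh,-yh,-zh],1)
lab=np.array([.0015,.028,.0426-.020-.019])  # label in tool axes rel. TCP
tcp=aim-R@lab
up=np.stack([[c,s,0],[s,-c,0],[0,0,-1]],1)
if __name__=="__main__":
    o=ctrl.observe();print(o["time_s"],"pos",o["position"],"q",o["joint_positions"],"grip",o["grip_width"],"F",o["force"]);print("aim",aim,"tcp",tcp)
    print("upright");rows(tcp+[-.06,-.03,.1],up,o);print("final");rows(tcp,R,o)
E
python3 fin.py
```

```text
5.3 pos [ 0.5505 -0.2854  0.1479] q [-0.6579  0.6195  1.5247 -0.0008  0.9922  2.6683] grip 0.07452369959074573 F [ 0.8007 -0.6173  1.5226]
aim [0.6279 0.2267 0.1599] tcp [0.6155 0.2521 0.1617]
upright
turn [  0.26   0.31 150.55] | 150.5 shift [ 0.0875  0.4995 -0.1156] | world d [0.005  0.5075 0.1138]
final
turn [-51.67  13.94 142.74] | 152.4 shift [ 0.0344  0.5402 -0.0155] | world d [0.065  0.5375 0.0138]
```

```bash
python3 -m crank '[[[0,0,-7],[0,0.005,-0.025],0],[[0,0,-14],[0,0.015,-0.05],0],[[0,0,-21],[0.005,0.025,-0.08],0],[[0,0,-28],[0.01,0.04,-0.11],0],[[0,0,-35],[0.012,0.06,-0.11],0],[[0,0,-42],[0.015,0.08,-0.11],0],[[0,0,-49],[0.018,0.105,-0.11],0],[[0,0,-56],[0.02,0.13,-0.11],0]]' >/dev/null; python3 fin.py
```

```text
5.9667 pos [ 0.5522 -0.1518  0.2526] q [-0.463   0.4335  1.5403 -0.0007  1.1701  1.8809] grip 0.08020204796694622 F [-0.1577 -0.1659 -1.5133]
aim [0.6279 0.2267 0.1599] tcp [0.6155 0.2521 0.1617]
upright
turn [   0.13    0.12 -153.18] | 153.2 shift [-0.27    0.2587 -0.009 ] | world d [0.0033 0.3739 0.0091]
final
turn [  52.91   12.7  -144.98] | 154.9 shift [-0.3335  0.2365  0.0909] | world d [ 0.0633  0.4039 -0.0909]
```

```bash
python3 -m crank '[[[0,0,-7],[-0.012,0.011,0],0],[[0,0,-14],[-0.024,0.022,0],0],[[0,0,-21],[-0.036,0.033,0],0],[[0,0,-28],[-0.048,0.044,0],0],[[0,0,-35],[-0.06,0.056,0],0],[[0,0,-42],[-0.072,0.068,0],0],[[0,0,-49],[-0.084,0.08,0],0],[[0,0,-56],[-0.096,0.092,0],0]]' >/dev/null; python3 fin.py
```

```text
6.6333 pos [ 0.5542 -0.0192  0.2522] q [-0.2357  0.4089  1.5849 -0.0008  1.1505  1.13  ] grip 0.07933908642341508 F [ 0.5928  0.3766 -0.5663]
aim [0.6279 0.2267 0.1599] tcp [0.6155 0.2521 0.1617]
upright
turn [  0.09   0.15 -97.13] | 97.1 shift [-0.2359 -0.0505 -0.0095] | world d [0.0013 0.2413 0.0095]
final
turn [ 33.85  29.95 -92.72] | 103.2 shift [-0.253  -0.1156  0.0904] | world d [ 0.0613  0.2713 -0.0905]
```

```bash
python3 -m crank '[[[0,0,-7],[-0.015,-0.003,0],0],[[0,0,-14],[-0.03,-0.006,0],0],[[0,0,-21],[-0.045,-0.009,0],0],[[0,0,-28],[-0.06,-0.012,0],0],[[0,0,-35],[-0.075,-0.015,0],0],[[0,0,-42],[-0.09,-0.018,0],0],[[0,0,-49],[-0.105,-0.022,0],0],[[0,0,-56],[-0.12,-0.026,0],0]]' >/dev/null; python3 -m crank '[[[0,0,-7],[-0.005,-0.018,0],0],[[0,0,-14],[-0.01,-0.036,0],0],[[0,0,-21],[-0.015,-0.054,0],0],[[0,0,-28],[-0.02,-0.07,0],0],[[0,0,-35],[-0.024,-0.08,0],0],[[0,0,-41],[-0.027,-0.088,0],0],[[0,0,-41],[-0.027,-0.088,0],0]]' >/dev/null;python3 fin.py
```

```text
7.8833 pos [0.565  0.1956 0.2521] q [ 0.1466  0.4689  1.4778  0.0001  1.197  -0.1787] grip 0.07917863447194433 F [ 0.4913 -0.3775  0.1253]
aim [0.6279 0.2267 0.1599] tcp [0.6155 0.2521 0.1617]
upright
turn [-0.03  0.12 -0.27] | 0.3 shift [-0.0006 -0.0281 -0.0095] | world d [-0.0095  0.0265  0.0096]
final
turn [ 0.07 40.12 -0.26] | 40.1 shift [ 0.0661 -0.0373  0.0903] | world d [ 0.0505  0.0565 -0.0904]
```

```bash
python3 -m crank '[[[0,7,0],[0.01,-0.006,0.015],0],[[0,14,0],[0.022,-0.012,0.03],0],[[0,21,0],[0.033,-0.018,0.045],0],[[0,28,0],[0.044,-0.025,0.06],0],[[0,35,0],[0.055,-0.031,0.075],0],[[0,40,0],[0.066,-0.037,0.09],0],[[0,40,0],[0.066,-0.037,0.09],0],[[0,40,0],[0.066,-0.037,0.09],0]]' >/dev/null;python3 fin.py
python3 - <<'E'
from workcell import ctrl; import cv2,numpy as np
t=ctrl.get_image("top");s=ctrl.get_image("side");np.savez("side3.npz",**s);np.savez("top3.npz",**t)
a=cv2.resize(t["pixels"][120:260,120:240,::-1],(343,400),interpolation=2);b=cv2.resize(s["pixels"][250:410,40:220,::-1],(450,400),interpolation=2)
cv2.imwrite("pics/crop6.png",np.hstack([a,b]))
E
```

```text
8.55 pos [0.6105 0.2657 0.1769] q [ 0.1696  0.5287  1.8669  0.8811  0.2105 -0.9983] grip 0.07756767121335012 F [-0.6388  1.0298 -0.4045]
aim [0.6279 0.2267 0.1599] tcp [0.6155 0.2521 0.1617]
upright
turn [ -3.87 -35.85   1.06] | 36.1 shift [-0.0039  0.016  -0.1088] | world d [-0.055  -0.0436  0.0847]
final
turn [-3.94  4.14 -0.33] | 5.7 shift [-0.0086  0.0153  0.0116] | world d [ 0.005  -0.0136 -0.0153]
```

View pics/crop6.png

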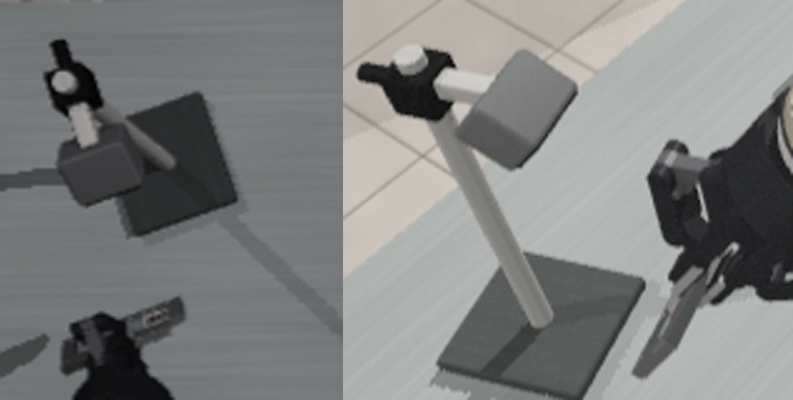

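Crop 6: the carrier's label (155,315 left half) faces the reader; the pose isn't quite reached yet (near a wrist singularity). Continue.

```bash
python3 -m crank '[[[-1,1,0],[-0.002,0.004,0.003],0],[[-2,2,0],[-0.004,0.008,0.006],0],[[-3,3,-0.3],[-0.006,0.012,0.009],0],[[-3.9,4.1,-0.3],[-0.0086,0.0153,0.0116],0],[[-3.9,4.1,-0.3],[-0.0086,0.0153,0.0116],0],[[-3.9,4.1,-0.3],[-0.0086,0.0153,0.0116],0],[[-3.9,4.1,-0.3],[-0.0086,0.0153,0.0116],0],[[-3.9,4.1,-0.3],[-0.0086,0.0153,0.0116],0]]' >/dev/null;python3 fin.py
```

```text
9.3167 pos [0.6168 0.2521 0.1629] q [ 0.1761  0.5663  1.9228  1.9652  0.1067 -2.0856] grip 0.07277597791731256 F [-0.1631 -0.9197 -0.5229]
aim [0.6279 0.2267 0.1599] tcp [0.6155 0.2521 0.1617]
upright
turn [  0.02 -40.08   0.01] | 40.1 shift [ 0.0118  0.0086 -0.1192] | world d [-0.0613 -0.03    0.0988]
final
turn [ 0.02 -0.08  0.02] | 0.1 shift [-0.0017 -0.0004  0.0002] | world d [-0.0013 -0.     -0.0012]
```

Pose reached. Verify where the label really is from the images.

Run:
```python
import cv2; from fin import *
t=ctrl.get_image("top");s=ctrl.get_image("side")
o=ctrl.observe();pred=o["position"]+Ro.from_quat(o["tcp_rot"]).apply(lab)
ims=[]
for n,d in (("top",t),("side",s)):
    K=d["camera_matrix"];pr=lambda p:(lambda c:(K@c/c[2])[:2])(d["R"]@p+d["t"])
    X=cloud(d);L=(X-aim)@np.stack([xh,yh,zh],1)  # aim frame
    # carrier points: within slab
    k=(np.abs(L[...,0])<.012)&(L[...,1]>-.03)&(L[...,1]<.09)&(L[...,2]<.036)&(L[...,2]>-.03)
    P=L[k];print(n,"aim px",pr(aim),"n",len(P),"bounds",np.percentile(P,[1,99],axis=0).tolist())
    q=P[P[:,1]<.012];A=np.c_[q[:,1:],np.ones(len(q))]
    co=np.linalg.lstsq(A,q[:,0],rcond=None)[0];print(" plane slopes deg (y,z)",np.degrees(co[:2]),"x0",co[2])
    B=d["pixels"].min(-1);w=k&(B>120)&(L[...,1]<.02)
    if w.sum(): print(" bright",w.sum(),L[w].mean(0),L[w].min(0),L[w].max(0))
    u,v=pr(aim).astype(int);c=d["pixels"][v-30:v+30,u-40:u+40,::-1].copy();c=cv2.resize(c,(400,300),interpolation=0)
    f=pr(aim)-[u-40,v-30];cv2.drawMarker(c,(int(f[0]*5+2),int(f[1]*5+2)),(0,255,0),cv2.MARKER_CROSS,12,1);ims.append(c)
cv2.imwrite("pics/crop7.png",np.hstack(ims));print("pred",pred,aim)
```

```text
top aim px [181.9305 228.6397] n 349 bounds [[-0.00634430898005424, -0.021176786017815082, -0.019232948565815727], [0.008883923272824999, 0.07840279249128056, 0.03311875999426877]]
 plane slopes deg (y,z) [ 0.5834 -1.2941] x0 0.0006019250117300144
 bright 2 [-0.0003  0.0037 -0.0081] [-0.0006 -0.0001 -0.0089] [ 0.0001  0.0076 -0.0072]
side aim px [191.7258 346.8686] n 606 bounds [[-0.008593940556787234, 0.027525239894040113, -0.019707737322797153], [0.011490891035783204, 0.08003756809272182, 0.035169844587947405]]
 plane slopes deg (y,z) [-0.0053 -0.0021] x0 0.0049250109569852
pred [0.6295 0.227  0.1615] [0.6279 0.2267 0.1599]
```

View pics/crop7.png

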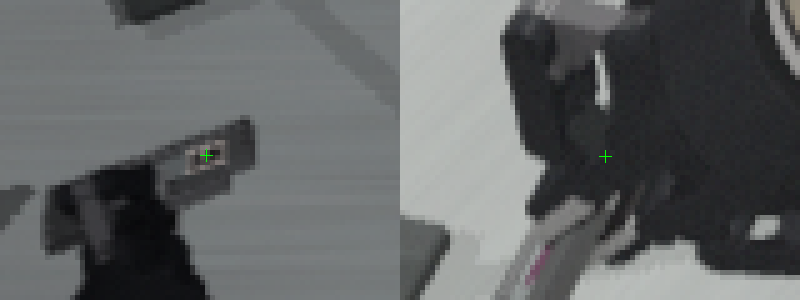

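Crop 7: in the top view (left half) the label sits on the green cross marking the aim point. The carrier spans −21…+78 mm along the reader's y and its lower edge is at −19.5 mm, against −22…+78 and −20 expected. Tilt is about 1°. Let it settle, then hand in.

```bash
python3 -m crank '[[[0,0,0],[0,0,0],0],[[0,0,0],[0,0,0],0],[[0,0,0],[0,0,0],0],[[0,0,0],[0,0,0],0]]'
python3 - <<'E'
from fin import *
o=ctrl.observe();print(np.abs(o["qd"]).max(),o["grip_width"],o["position"]-tcp)
d=ctrl.get_image("top")["pixels"].astype(int);a=np.load("top1.npz")["pixels"].astype(int)
for n,(r0,r1,c0,c1) in dict(tube=(160,196,290,350),mouse=(298,346,240,272),rack2=(268,312,365,420)).items(): print(n,np.abs(d-a)[r0:r1,c0:c1].mean())
print(ctrl.job_done())
E
```

```text
time_s: 9.75
position: [0.617, 0.2525, 0.1629]
tcp_rot: [0.927, 0.155, 0.338, -0.056]
force: [0.1, -0.9, 0.0]
grip_width: 0.081
0.006363064088318375 0.08137922065779847 [0.0014 0.0004 0.0012]
tube 4.890123456790123
mouse 3.1471354166666665
rack2 9.832920110192838
the job is handed in; nothing more can be done
None
```

I took the far carrier, the only one with its notch at the +y end, out of the rack. It is now held in front of the reader with its label facing the window, and the job is handed in at about 10 s.

- **Label position:** by both cameras the carrier's edges lie within about 1 mm of where they should be across the reader's line of sight. The measured TCP was about 2 mm off target, toward the window, so the label is roughly 118–120 mm from it.
- **Squareness:** the top camera's depth gave a tilt of about 1°, and the arm's own reading was within 0.1° of the target. The side camera could not see the label from its angle, so its plane fit said nothing useful.
- **Reader pose:** the two cameras put the post within about 3 mm of each other and the reader's direction within about 1°. The aim point is no better than that.
- **Other objects:** the last before-and-after comparison showed only small differences at the tube rack and mouse. It differed more at the rack (mean 9.8), which I put down to the missing carrier and changed shadows and did not look at again. The last close view, after the lift, showed the other two carriers standing in their slots.
- **Forces:** the wrist force readings stayed small, at most about 6 N, which came while the gripper was closing.

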